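# Set the extending skewer rest to its length mark and cam it closed

### The arm

A 6-joint arm with a two-finger parallel gripper is mounted at the origin on the work surface. World frame = base frame: x ahead of the robot, y to its left, z up, the work surface at z = 0. Lengths are in m, angles in rad, forces in N, time in s.
With the tool pointing down it reaches from about 0.25 to 0.775 m from the base axis. Payload 4 kg.
Tool frame: the origin (TCP) lies between the finger pads; the fingertips stand 25 mm ahead of it and the grasp point (between the pads) lies 6 mm ahead of it (robot.tip_reach is the distance from the TCP to the fingertips, in m); z points along the fingers, y is the line along which they close (so a half turn about z gives the same grasp; the last joint's range is limited). The gripper opens to 94 mm and grips with 3 to 60 N. Pads are 16 mm wide; open, the fingers measure 119 mm over their backs; the gripper's body (75 mm by 177 mm) begins 78 mm behind the grasp point.
Start: joints at [-1.354, 0.087, 1.371, -0, 1.684, -0.103], TCP at [0.173, -0.522, 0.231] pointing down, gripper open.
Joint ranges: [-3.1, 3.1], [-0.76, 2.03], [0.27, 2.55], [-1.08, 4.22], [0.17, 2.65], [-2.57, 2.57]. Speed limits (rad/s): [2.79, 2.79, 3.14, 3.14, 3.14, 3.14].

### API

Orientations are given as [roll, pitch, yaw] about the fixed x, y, z axes, in that order (R = Rz(yaw) Ry(pitch) Rx(roll)).
In Python, from bench import sensors, snapshot, camera_info, ticket, robot gives the robot as it stands.
- The arm moves only by the tool arm_command, never from a script. Its argument "plan" is a list of rows, each an object with "grip": the closure, from -1 (fully open) to 1 (shut); "slide": the shift along the tool's x, y, z normalised to -1 to 1, where 1 is 500 mm, a list of three; "spin": the turn about the tool's z normalised to -1 to 1, where 1 is 5 degrees. A call has 1 to 10 rows; each row shifts and turns the commanded pose from where the row before left it, along the tool's axes as they then stand; what a row does not reach is not made up. A row lasts 1/8 s, in which the tool goes at most 62.5 mm and 10.7 degrees, less where a joint would pass 70% of its speed; a pose out of reach is approached as far as the arm can. A call with a number of a shift or a turn outside -1 to 1 is refused whole. A call with a gripper value outside its range is refused whole. The fingers move at their own pace and stop on an object; the grip force is fixed at half the most. Time passes only in rows, so rows that do not move let the fingers close. It gives the time, the measured TCP pose, the force, the opening and the grip force at its end, in the units of the state.
- sensors.get_obs(): the state, without advancing time (a new reading comes with each control period).
- snapshot(name): name is "scene" or "top"; returns the picture (420x560x3 uint8, red, green, blue); there is no depth.
- camera_info(name): a dict with "fx", "fy", "cx", "cy" (pixels), "position" and "rotation" of the camera in the world. Camera axes: x right, y up, looking along -z (the intrinsics and any distortion apply to the point x, -y, -z); pixel columns grow to the right and rows downward; lengths in m; the calibration is good to about 2 mm. A picture is of the moment at which its call begins. camera_info takes no time and is no camera call.
- ticket.close_job(): hands the job in; it is judged then, once.
The state is a dict: "time": time; "joint_positions": joint angles; "qvel": joint speeds; "joint_torque": joint torques, N m; "tool_pos": TCP position; "ee_rot": TCP orientation; "wrist_force": force on the tool from outside, world axes, zero at the start; "wrist_torque": the same for the moment, N m; "width": finger opening in m; "finger_force": force on a finger pad.
Only numpy, scipy, OpenCV 4.12 (cv2) and the standard library are available. Lean on these libraries where they do the work, as an engineer would, in place of code of your own. Each camera call takes 0.05 s, during which the arm holds its last target. There are 200 camera calls.

### The job

Press the red spring pedal of the skewer rest right down to its stop so that its leg springs out, then let the pedal up. Push the leg back by its T-bar until the bar lines up with the yellow pointer and, while holding it there against its spring, slide the orange-tipped cam lever fully closed along the bar. Finish still holding the leg at the mark (do not let go), and leave the yellow pointer, the bowl, the tongs and the bottle where they are.

Things in the scene. Friction and masses are not known exactly. Their poses are not given: they have to be found in the camera images.
- rest: Galvanised skewer rest, fixed. Origin on the shelf, z up; leg springs out to its own -y, pedal at its +y end. In its frame (mm): base x -50..50, y -100..190; leg centre line x 0, top z 60; cheeks y -75..-35, |x| 13..37, top 62; fixed rod along x at y 85, z 80, x -100..100; white fence x 128..152, y -245..-100, top 70. Below y -80 only leg, bar, lever, fence and pointer stand.
- pedal (a joint): Red spring pedal, rad: 0 up, 0.32 down on its stop. Hinge along the rest's x at y 85, z 80 mm. At pedal_face it takes 4 N to start and 10 N at the stop, 20 mm lower. Past about 0.22 it lifts a pawl off the leg, which springs out; released, the pedal comes up by itself and the leg stays out.
- pedal_face (a point): Centre of the top of the pedal plate (black rubber pad 54 x 66 mm on a red plate 70 x 85 mm), the place to press down.
- leg (a joint): Extension of the aluminium leg along the rest's -y, m: 0 latched in, 0.10 fully out (where it goes when released). A spring pushes it out with about 8 N at 0, 6 N at 0.05 and 4 N at 0.10, always, also with the lever closed: the cam alone does not carry it, so it must be held.
- bar_mid (a point): Middle of the leg's T-bar: round, 12 mm thick, 220 mm long along the rest's x (110 mm either side), red ends, axis 88 mm above the shelf. It rides on a 14 x 12 mm post on the leg end (leg top 60 mm), so fingers that straddle it with their tips no lower than 64 mm can slide along its whole length. Axes as the rest.
- mark_tip (a point): Tip of the yellow pointer that marks the length, just off the +x end of the T-bar at bar height, on the white fence (block 30 x 22 mm, to 94 mm high). Axes as the rest. The leg is at the mark when bar_mid and mark_tip have the same y in the rest's frame.
- marker (a joint): Where the pointer is set, m, on the same scale as joint leg: the leg is at the mark when joint leg equals this. Between 0.030 and 0.060. Stiff; not to be moved.
- lever (a joint): Cam lever, rad: 0 wide open (it leans 0.5 rad from the rest's -y towards its -x), 0.85 fully closed on its stop (0.35 rad past -y towards +x). Turns level about lever_pivot, stays where it is left; resists with about 0.15 N m (some 2 N at the bar).
- lever_pivot (a point): Pivot of the cam lever on the rest's +x cheek: (34, -65) mm in the rest's frame, 109 mm above the shelf; black cam disc of radius 18 mm, top at 123 mm.
- lever_tip (a point): Free end of the lever, 170 mm from the pivot. Lever 14 to 18 mm wide, underside 102, top 116 mm above the shelf: it swings just over the T-bar. Fingers straddling the bar on the lever's -x side close it by sliding along the bar to +x; with the lever open, the bar from 75 to 110 mm to the -x side of bar_mid is clear of it.
- enamel_bowl: Bystander: white enamel bowl, 170 mm wide, 60 mm high, to be left alone. Origin at the centre of its underside.
- tongs_a: Bystander: aluminium tongs, 250 mm long, lying flat along its own x, 24 mm high, to be left alone. Origin at the centre of its underside.
- tongs_b: Bystander: a second pair of the same tongs, to be left alone. Origin at the centre of its underside.
- oil_bottle: Bystander: green glass oil bottle, 60 mm wide, 170 mm high, to be left alone. Origin at the centre of its underside.

How it is judged:
On the way, in this order (a step that is already met when the one before it is completed fails the run):
1. the pedal is pressed down to its stop (value of joint pedal above 0.28 rad), for 0.1 s.
2. the leg, sprung out, is held by the fingers with its T-bar at the pointer, pedal up and lever still open (y of bar_mid in the frame of mark_tip between -0.006 and 0.006 m and contact force between the fingers and leg above 1.5 N and value of joint pedal below 0.06 rad and value of joint lever below 0.3 rad), for 0.2 s.
3. the lever is closed with the leg held at the mark (y of bar_mid in the frame of mark_tip between -0.006 and 0.006 m and contact force between the fingers and leg above 1.5 N and value of joint lever above 0.75 rad), for 0.2 s.
At the end, for the whole second after the job is handed in: The T-bar is within 6 mm of the pointer along the leg, the lever is closed (joint above 0.75 of 0.85 rad), the pedal is up, and the fingers are still holding the leg (more than 1.5 N of contact) (all of step 3 and value of joint pedal below 0.06 rad); the arm keeps its last pose, push and grip.
It fails at once if the lever is swung (past 0.35 rad) while the leg is more than 10 mm off the mark (value of joint lever above 0.35 rad and (y of bar_mid in the frame of mark_tip above 0.01 m or y of bar_mid in the frame of mark_tip below -0.01 m)).
It fails at once if the yellow pointer is moved by more than 5 mm (distance of mark_tip from where it was at the start of the episode above 0.005 m).
It fails at once if one of the bystanders is moved by more than 30 mm (distance of any of enamel_bowl, tongs_a, tongs_b, oil_bottle from where it was at the start of the episode above 0.03 m).
It also fails if it takes over 51 s, if anything falls off the work surface, if the arm or the gripper's body presses on something with over 40 N, if the wrist force passes 120 N, or if a joint passes its speed limit or range.

## Working session

There is one attempt and no reset: what is moved stays moved. The work goes in short steps, Python scripts to look and compute and a tool call to move; the robot and the scene stay as the last step left them, time stands still between calls to the robot, and variables do not carry over. Pictures are saved under pics/ and viewed, at most 10 in all, crops included, and the job is handed in when it is done.

Besides the shell and the picture viewer there is one more tool, called after "Request:" by a JSON object that holds its "name" and its "arguments". arm_command: Moves the arm, as the interface text tells. Scaled input: -1 to 1 covers 500 mm each way for a shift and 5 degrees each way for a turn. Its arguments: {"type":"object","properties":{"plan":{"type":"array","items":{"type":"object","properties":{"grip":{"type":"number"},"slide":{"type":"array","items":{"type":"number"}},"spin":{"type":"number"}}}}},"required":["plan"]}

```bash
mkdir -p pics; python3 - <<'E'
from bench import sensors, snapshot, camera_info
import cv2
for n in("scene","top"):
    cv2.imwrite(f"pics/{n}0.png",cv2.resize(snapshot(n)[:,:,::-1],None,fx=1.42,fy=1.42,interpolation=cv2.INTER_CUBIC)); print(n,camera_info(n))
print(sensors.get_obs())
E
```

```text
scene {'fx': 430.3856450515002, 'fy': 430.3856450515002, 'cx': 288.2226175861529, 'cy': 214.9784139307856, 'position': array([ 1.3964503 , -0.76257942,  1.02649509]), 'rotation': array([0.87336438, 0.01699779, 0.83002969])}
top {'fx': 387.0422038332288, 'fy': 387.0422038332288, 'cx': 274.7026757963383, 'cy': 208.24104152288155, 'position': array([ 0.44138625, -0.0252252 ,  1.48246164]), 'rotation': array([ 0.06634763,  0.01293079, -1.57624329])}
{'time': 0.1, 'joint_positions': array([-1.35410255e+00,  8.78818595e-02,  1.37211708e+00,  2.22268503e-06,
        1.68363712e+00, -1.03103219e-01]), 'qvel': array([-0.00056901, -0.00162084, -0.00372932,  0.00015132, -0.00055479,
        0.00030993]), 'joint_torque': array([ 2.17632296e-03, -3.41250193e+01, -3.03302264e+01,  7.20325112e-02,
        3.03418993e-02, -1.00432935e-04]), 'tool_pos': array([ 0.17279978, -0.52166007,  0.2294137 ]), 'ee_rot': array([-3.13956033e+00, -2.12505651e-04,  3.19797025e-01]), 'wrist_force': array([-0.06919677,  0.29409838, -0.52792437]), 'wrist_torque': array([ 0.01970512,  0.03101528, -0.01031995]), 'finger_force': 0.0, 'width': 0.0939878639196945}
```

View pics/top0.png

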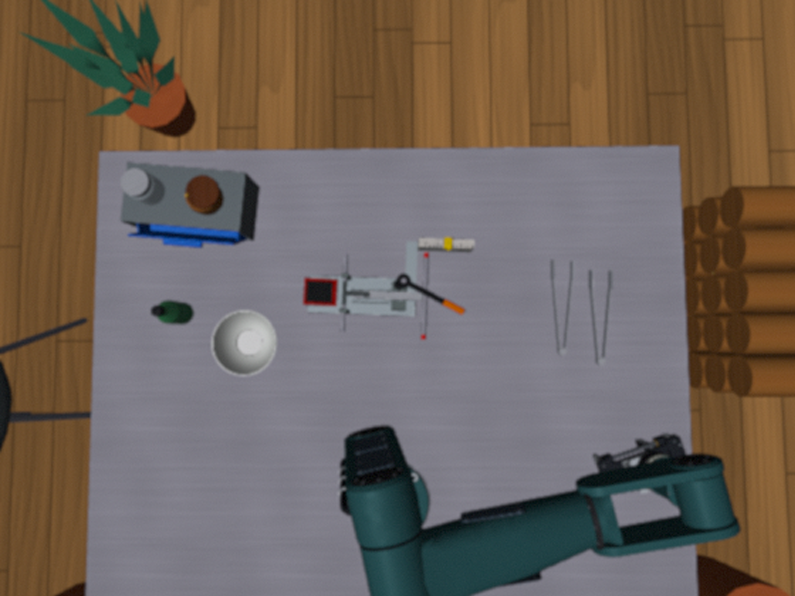

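View pics/scene0.png

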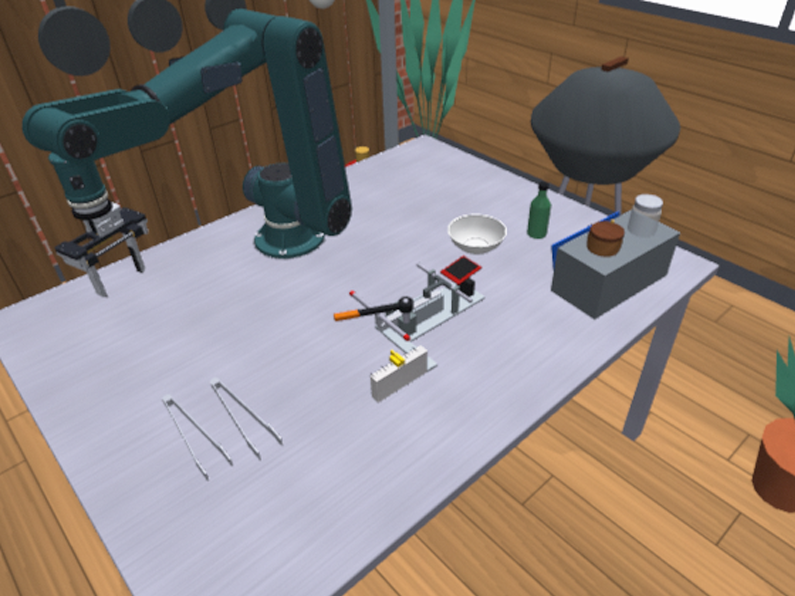

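The top view shows the rest near (370,295) with its pedal to the left (world +y) and its leg to the right. The bar ends are at (426,255) and (423,337), and the fence is at (447,244). The tongs are at x 550-610 and the bowl is at (244,343). I'll enlarge both views.

```bash
python3 - <<'E'
from bench import snapshot
import cv2
t=snapshot("top")[:,:,::-1]; s=snapshot("scene")[:,:,::-1]
# top: cols 205..345, rows 155..250 ; scene: cols 225..345 rows 175..285
cv2.imwrite("pics/tc.png",cv2.resize(t[155:255,205:345],None,fx=5.5,fy=5.5,interpolation=cv2.INTER_CUBIC))
cv2.imwrite("pics/sc.png",cv2.resize(s[175:285,225:355],None,fx=5.4,fy=5.4,interpolation=cv2.INTER_CUBIC))
E
```

```text
(no output)
```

View pics/tc.png

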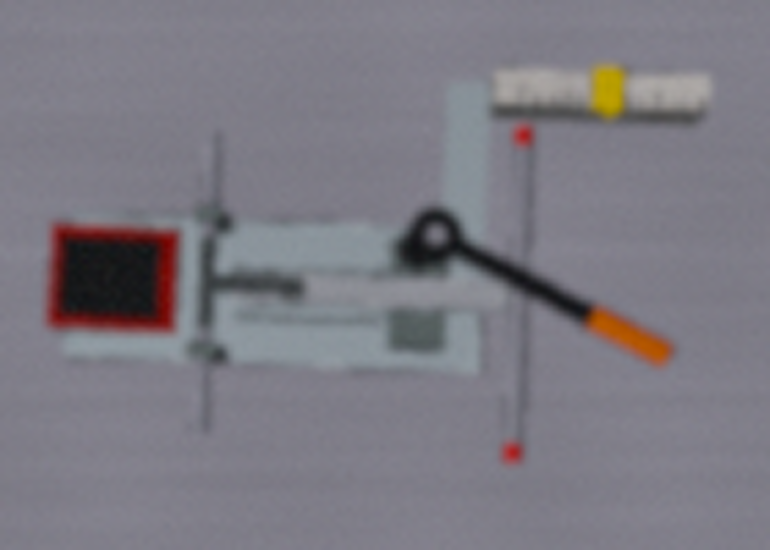

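View pics/sc.png

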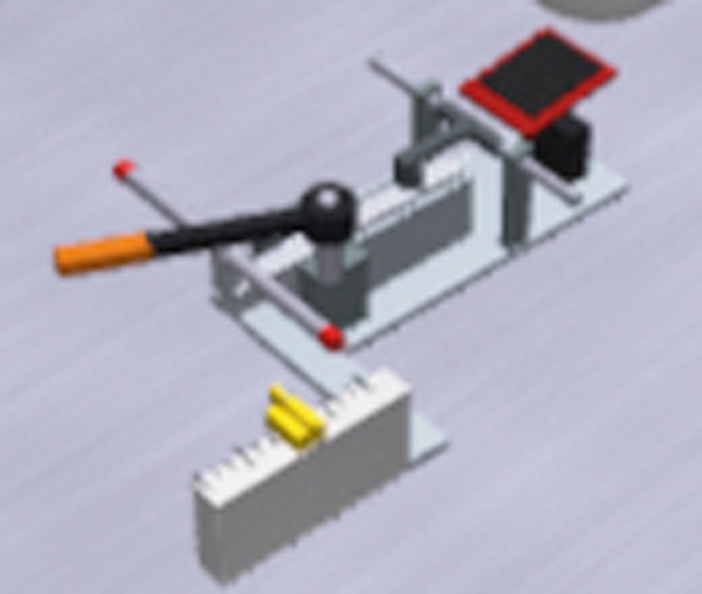

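The top crop shows the bar ends at (523,136) and (512,453), the rod ends at (217,133) and (206,432), the pivot at (435,232), the lever tip at (668,355) and the yellow pointer at about (608,116). In the scene crop the bar ends are at (122,170) and (332,338), the rod ends at (372,63) and (577,200), and the pointer tip at (275,390). I'll fit the rest pose to these points.

```bash
cat > h.py <<'E'
import numpy as np
from scipy.spatial.transform import Rotation as R
from scipy.optimize import least_squares
from bench import camera_info, sensors
C={n:camera_info(n) for n in("top","scene")}
def proj(n,p):
    c=C[n]; q=(np.asarray(p)-c["position"])@R.from_euler("xyz",c["rotation"]).as_matrix()
    return np.array([c["cx"]-c["fx"]*q[0]/q[2], c["cy"]+c["fy"]*q[1]/q[2]])
def px(n,X,Y):
    s,o=(5.5,(205,155)) if n=="top" else (5.4,(225,175))
    return np.array([(X+.5)/s-.5+o[0],(Y+.5)/s-.5+o[1]])
def w(P,l): 
    c,s=np.cos(P[2]),np.sin(P[2]); return np.array([P[0]+c*l[0]-s*l[1],P[1]+s*l[0]+c*l[1],l[2]])
def loc(P,p):
    c,s=np.cos(P[2]),np.sin(P[2]); d=np.array(p[:2])-P[:2]; return np.array([c*d[0]+s*d[1],-s*d[0]+c*d[1]])
E
cat > fit.py <<'E'
from h import *
B="B"
lt=(34-170*np.sin(.5),-65-170*np.cos(.5),109)
obs=[("top",523,136,(106,B,88)),("top",512,453,(-106,B,88)),("top",217,133,(100,85,80)),("top",206,432,(-100,85,80)),
("top",435,232,(34,-65,123)),("top",668,355,lt),("top",478,374,(-50,-100,4)),("top",495,70,(152,-100,70)),("top",710,75,(152,-245,70)),
("scene",122,170,(-106,B,88)),("scene",332,338,(106,B,88)),("scene",372,63,(-100,85,80)),("scene",577,200,(100,85,80)),("scene",57,262,lt),
("scene",215,505,(152,-245,70)),("scene",410,388,(152,-100,70)),("scene",378,368,(128,-100,70))]
def f(v,full=False):
    r=[]
    for n,X,Y,l in obs:
        l=np.array([l[0],v[3] if l[1]=="B" else l[1],l[2]],float)/[1000,1 if l[1]=="B" else 1000,1000]
        r.append(proj(n,w(v,l))-px(n,X,Y))
    return np.array(r) if full else np.ravel(r)
s=least_squares(f,[.42,.05,0,-.12],loss="soft_l1",x_scale=.01)
P=s.x; print("pose",P.round(4)); print(f(P,True).round(1).tolist())
t=lambda a,b,g:least_squares(lambda p:np.r_[proj("top",p)-px("top",*a),proj("scene",p)-px("scene",*b)],g)
k=t((110,277),(541,77),[.43,.2,.1]); print("pedal",k.x,loc(P,k.x),k.fun.round(1))
k=t((608,118),(275,391),[.5,-.1,.09]); print("mark",k.x,loc(P,k.x),k.fun.round(1))
for n,a in(("top",(608,118)),("scene",(275,391))):
    k=least_squares(lambda p:proj(n,[*p,.088])-px(n,*a),[.5,-.1]); print(n,"mark z88",loc(P,k.x))
for l in [(0,P[3],.088),(.1,P[3],.088),(-.1,P[3],.088)]: print(w(P,l))
np.save("P.npy",P)
E
python3 fit.py
```

```text
pose [ 0.5391  0.0248 -0.042  -0.1196]
[[0.1, -0.4], [0.2, 0.6], [-0.5, 0.2], [-0.8, 0.6], [0.4, 0.5], [-0.7, 2.9], [0.7, -0.1], [-0.0, -0.3], [0.4, 0.2], [0.5, 0.6], [0.6, 0.8], [-0.1, 0.1], [-0.2, 0.5], [-0.9, -1.0], [0.2, 0.8], [0.3, 0.4], [1.3, 0.1]]
pedal [0.54676993 0.17278817 0.09378658] [0.00140618 0.14819096] [ 0.  0.  0. -0.]
mark [ 0.64962558 -0.15462675  0.09189343] [ 0.11793035 -0.17461228] [ 0.  0.  0. -0.]
top mark z88 [ 0.11854475 -0.17492694]
scene mark z88 [ 0.11470357 -0.17222978]
[ 0.53411033 -0.09472939  0.088     ]
[ 0.63402199 -0.09893182  0.088     ]
[ 0.43419867 -0.09052696  0.088     ]
```

The fit is good: residuals are about 0.5 px, the bar is at local y = -0.120, and the mark is near -0.174. That puts the leg target at about 0.054, which is in range. First I align the tool yaw to -0.042 and close the fingers.

Request:
{"name": "arm_command", "arguments": {"plan": [{"grip":1,"slide":[0,0,0],"spin":1},{"grip":1,"slide":[0,0,0],"spin":1},{"grip":1,"slide":[0,0,0],"spin":1},{"grip":1,"slide":[0,0,0],"spin":1},{"grip":1,"slide":[0,0,0],"spin":0.148},{"grip":1,"slide":[0.05,-0.1,0],"spin":0},{"grip":1,"slide":[0.05,-0.1,0],"spin":0},{"grip":1,"slide":[0.05,-0.1,0],"spin":0},{"grip":1,"slide":[0.05,-0.1,0],"spin":0},{"grip":1,"slide":[0.05,-0.1,0],"spin":0}]}}

```text
time: 1.45
tool_pos: [0.3089, -0.276, 0.2305]
ee_rot: [3.141, -0.001, -0.041]
wrist_force: [1.5, 0.1, -0.1]
width: 0.0007
finger_force: 0.0
```

Request:
{"name": "arm_command", "arguments": {"plan": [{"grip":1,"slide":[0.05,-0.1,0],"spin":0},{"grip":1,"slide":[0.05,-0.1,0],"spin":0},{"grip":1,"slide":[0.05,-0.1,0],"spin":0},{"grip":1,"slide":[0.05,-0.1,0],"spin":0},{"grip":1,"slide":[0.05,-0.1,0],"spin":0},{"grip":1,"slide":[0.05,-0.1,0],"spin":0},{"grip":1,"slide":[0.05,-0.1,0],"spin":0},{"grip":1,"slide":[0.05,-0.1,0],"spin":0},{"grip":1,"slide":[0.0,0,0],"spin":0},{"grip":1,"slide":[0,0,0],"spin":0}]}}

```text
time: 2.7
tool_pos: [0.5247, 0.1133, 0.2301]
ee_rot: [3.141, 0.001, -0.041]
wrist_force: [-0.7, 0.0, 0.0]
width: 0.0008
finger_force: 0.0
```

Request:
{"name": "arm_command", "arguments": {"plan": [{"grip":1,"slide":[0.02,-0.06,0],"spin":0},{"grip":1,"slide":[0.02,-0.06,0],"spin":0},{"grip":1,"slide":[0,0,0.05],"spin":0},{"grip":1,"slide":[0,0,0.05],"spin":0},{"grip":1,"slide":[0,0,0.05],"spin":0},{"grip":1,"slide":[0,0,0.04],"spin":0},{"grip":1,"slide":[0,0,0.02],"spin":0},{"grip":1,"slide":[0,0,0],"spin":0}]}}

```text
time: 3.7
tool_pos: [0.5471, 0.1716, 0.1252]
ee_rot: [3.141, 0.001, -0.043]
wrist_force: [0.4, -0.3, -0.1]
width: 0.0005
finger_force: 0.0
```

Request:
{"name": "arm_command", "arguments": {"plan": [{"grip":1,"slide":[0,0,0.012],"spin":0},{"grip":1,"slide":[0,0,0.012],"spin":0},{"grip":1,"slide":[0,0,0],"spin":0}]}}

```text
time: 4.08
tool_pos: [0.5487, 0.1736, 0.1155]
ee_rot: [-3.139, -0.004, -0.042]
wrist_force: [0.1, 1.4, 3.4]
width: 0.0003
finger_force: 1.7
```

Request:
{"name": "arm_command", "arguments": {"plan": [{"grip":1,"slide":[0,0,0.01],"spin":0},{"grip":1,"slide":[0,0,0.01],"spin":0},{"grip":1,"slide":[0,0,0.01],"spin":0},{"grip":1,"slide":[0,0,0.01],"spin":0},{"grip":1,"slide":[0,0,0],"spin":0}]}}

```text
time: 4.7
tool_pos: [0.5491, 0.1743, 0.1008]
ee_rot: [-3.138, -0.006, -0.041]
wrist_force: [-7.5, 1.6, 23.2]
width: 0.0006
finger_force: 11.6
```

Request:
{"name": "arm_command", "arguments": {"plan": [{"grip":1,"slide":[0,0,0.006],"spin":0},{"grip":1,"slide":[0,0,0],"spin":0}]}}

```text
time: 4.95
tool_pos: [0.5492, 0.1743, 0.1004]
ee_rot: [-3.138, -0.008, -0.041]
wrist_force: [-12.9, -0.8, 33.9]
width: 0.0003
finger_force: 16.1
```

The pedal is on its stop: an extra 3 mm command raised the force but moved the tool only 0.4 mm. I'll lift straight up.

Request:
{"name": "arm_command", "arguments": {"plan": [{"grip":1,"slide":[0,0,-0.02],"spin":0},{"grip":1,"slide":[0,0,-0.04],"spin":0},{"grip":1,"slide":[0,0,-0.08],"spin":0},{"grip":0.6,"slide":[0,0,-0.08],"spin":0},{"grip":0.15,"slide":[0,0,0],"spin":0},{"grip":0.15,"slide":[0,0,0],"spin":0}]}}

```text
time: 5.7
tool_pos: [0.5471, 0.1725, 0.1994]
ee_rot: [3.141, 0.001, -0.042]
wrist_force: [-0.3, 1.0, 0.2]
width: 0.0271
finger_force: 0.0
```

```bash
python3 - <<'E'
from bench import snapshot
import cv2
t=snapshot("top")[:,:,::-1]; s=snapshot("scene")[:,:,::-1]
cv2.imwrite("pics/tc2.png",cv2.resize(t[155:255,205:345],None,fx=5.5,fy=5.5,interpolation=cv2.INTER_CUBIC))
cv2.imwrite("pics/sc2.png",cv2.resize(s[175:285,225:355],None,fx=5.4,fy=5.4,interpolation=cv2.INTER_CUBIC))
E
```

```text
(no output)
```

View pics/sc2.png

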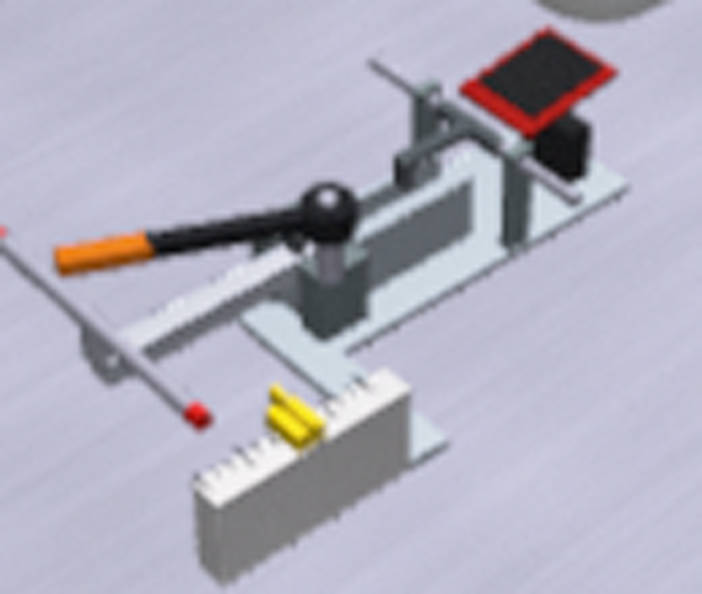

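The leg is out, with its +x bar end now at (198,416). The pedal is up again, the lever is still open with its tip at (57,262), and the pointer is untouched. I move over the -x end of the bar.

Request:
{"name": "arm_command", "arguments": {"plan": [{"grip":0.15,"slide":[-0.0235,0.092,0],"spin":0},{"grip":0.15,"slide":[-0.0235,0.092,0],"spin":0},{"grip":0.15,"slide":[-0.0235,0.092,0],"spin":0},{"grip":0.15,"slide":[-0.0235,0.092,0],"spin":0},{"grip":0.15,"slide":[-0.0235,0.092,0],"spin":0},{"grip":0.15,"slide":[-0.0235,0.092,0],"spin":0},{"grip":0.15,"slide":[-0.0235,0.092,0],"spin":0},{"grip":0.15,"slide":[-0.0235,0.092,0],"spin":0},{"grip":0.15,"slide":[0,0,0],"spin":0},{"grip":0.15,"slide":[0,0,0],"spin":0}]}}

```text
time: 7.05
tool_pos: [0.4377, -0.1904, 0.1993]
ee_rot: [-3.14, 0.002, -0.043]
wrist_force: [0.0, -0.0, 0.4]
width: 0.0397
finger_force: 0.0
```

```bash
python3 - <<'E'
from h import *
P=np.load("P.npy"); o=sensors.get_obs(); print(o["tool_pos"],loc(P,o["tool_pos"]),o["width"])
k=lambda n,X,Y:loc(P,least_squares(lambda p:proj(n,[*p,.088])-px(n,X,Y),[.5,-.1]).x)
print("bar end out",k("scene",198,416), "bar end latched",k("scene",332,338),"mark",k("scene",275,391))
E
```

```text
[ 0.4377273  -0.19036146  0.19925132] [-0.09227902 -0.2192203 ] 0.039741670619538795
bar end out [ 0.10172709 -0.2182655 ] bar end latched [ 0.10184875 -0.11861605] mark [ 0.11470357 -0.17222978]
```

View pics/tc2.png

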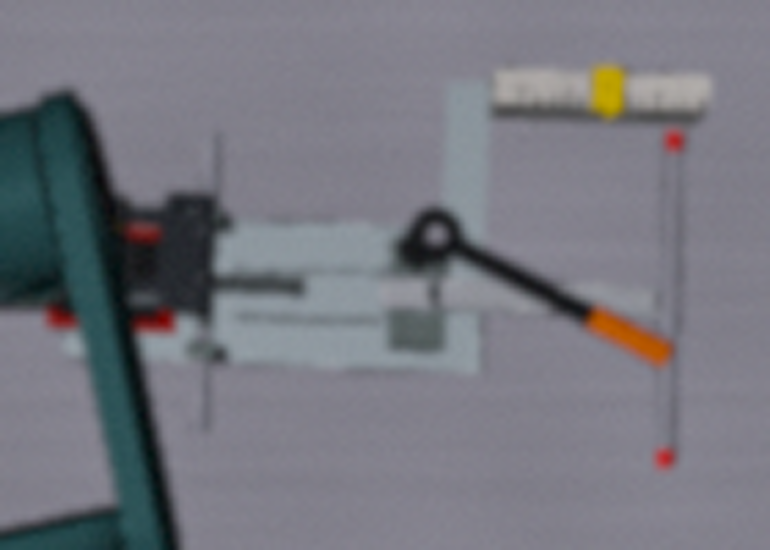

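The top crop shows the bar out with its +x end at (675,142) and -x end at (665,458). The lever is still open and the pointer is at (608,117). Both views put the mark at a leg value of about 0.055. I descend around the bar.

Request:
{"name": "arm_command", "arguments": {"plan": [{"grip":0.15,"slide":[0,0,0.06],"spin":0},{"grip":0.15,"slide":[0,0,0.06],"spin":0},{"grip":0.15,"slide":[0,0,0.05],"spin":0},{"grip":0.15,"slide":[0,0,0.03],"spin":0},{"grip":0.15,"slide":[0,0,0.013],"spin":0},{"grip":0.15,"slide":[0,0,0],"spin":0}]}}

```text
time: 7.8
tool_pos: [0.4384, -0.1907, 0.0941]
ee_rot: [3.142, -0.0, -0.041]
wrist_force: [-0.3, -0.7, -0.4]
width: 0.0399
finger_force: 0.0
```

Request:
{"name": "arm_command", "arguments": {"plan": [{"grip":0.6,"slide":[0,0,0],"spin":0},{"grip":0.6,"slide":[0,0,0],"spin":0},{"grip":0.6,"slide":[0,0,0],"spin":0},{"grip":0.6,"slide":[0,0,0],"spin":0}]}}

```text
time: 8.3
tool_pos: [0.4382, -0.1912, 0.0942]
ee_rot: [3.141, -0.0, -0.042]
wrist_force: [-0.5, 0.8, -0.5]
width: 0.0187
finger_force: 0.0
```

Request:
{"name": "arm_command", "arguments": {"plan": [{"grip":0.6,"slide":[0,-0.014,0],"spin":0},{"grip":0.6,"slide":[0,-0.014,0],"spin":0},{"grip":0.6,"slide":[0,-0.014,0],"spin":0},{"grip":0.6,"slide":[0,-0.014,0],"spin":0},{"grip":0.6,"slide":[0,-0.014,0],"spin":0},{"grip":0.6,"slide":[0,-0.014,0],"spin":0},{"grip":0.6,"slide":[0,-0.014,0],"spin":0},{"grip":0.6,"slide":[0,0,0],"spin":0},{"grip":0.6,"slide":[0,0,0],"spin":0}]}}

```text
time: 9.43
tool_pos: [0.4402, -0.1433, 0.0941]
ee_rot: [3.138, -0.001, -0.042]
wrist_force: [0.0, -4.8, -1.9]
width: 0.0192
finger_force: 2.7
```

```bash
python3 - <<'E'
from h import *
from bench import snapshot
import cv2
P=np.load("P.npy"); o=sensors.get_obs(); print(o["tool_pos"],loc(P,o["tool_pos"]),o["width"])
t=snapshot("top")[:,:,::-1]; s=snapshot("scene")[:,:,::-1]
a=cv2.resize(t[155:255,265:345],None,fx=5,fy=5,interpolation=cv2.INTER_CUBIC)
b=cv2.resize(s[205:285,225:305],None,fx=5,fy=5,interpolation=cv2.INTER_CUBIC)
b=cv2.copyMakeBorder(b,0,100,0,0,cv2.BORDER_CONSTANT)
cv2.imwrite("pics/both.png",np.hstack([a,b]))
E
```

```text
[ 0.44024541 -0.14333127  0.09409522] [-0.09173954 -0.17212584] 0.019172759133191324
```

View pics/both.png

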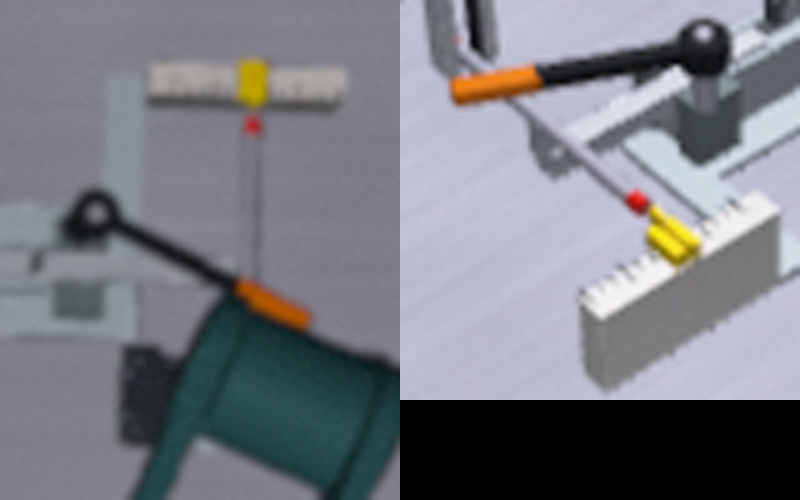

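In the top crop the bar's red end is at (253,126) and the pointer at (253,85). In the scene crop the bar end is at (638,202) and the pointer tip at (655,211). The bar is lined up to within 1-3 mm and should go slightly further +y, so I nudge it 1.5 mm, hold, then slide to +x.

Request:
{"name": "arm_command", "arguments": {"plan": [{"grip":0.6,"slide":[0,-0.003,0],"spin":0},{"grip":0.6,"slide":[0,0,0],"spin":0},{"grip":0.6,"slide":[0,0,0],"spin":0},{"grip":0.6,"slide":[0,0,0],"spin":0},{"grip":0.6,"slide":[0.02,0,0],"spin":0},{"grip":0.6,"slide":[0.02,0,0],"spin":0},{"grip":0.6,"slide":[0.02,0,0],"spin":0},{"grip":0.6,"slide":[0.02,0,0],"spin":0},{"grip":0.6,"slide":[0.02,0,0],"spin":0},{"grip":0.6,"slide":[0,0,0],"spin":0}]}}

```text
time: 10.78
tool_pos: [0.4894, -0.1442, 0.0933]
ee_rot: [3.138, 0.003, -0.042]
wrist_force: [-2.4, -6.7, -1.6]
width: 0.0191
finger_force: 3.3
```

```bash
cat > st.py <<'E'
from h import *
P=np.load("P.npy"); o=sensors.get_obs(); l=loc(P,o["tool_pos"]); print(l,"bar",l[1]+.006-o["width"]/2,o["wrist_force"],o["finger_force"],o["tool_pos"][2])
E
python3 st.py
```

```text
[-0.04258262 -0.17097764] bar -0.174534331917979 [-2.40070168 -6.66931798 -1.5574194 ] 3.272285603452474 0.09334614114777988
```

Request:
{"name": "arm_command", "arguments": {"plan": [{"grip":0.6,"slide":[0.02,0,0],"spin":0},{"grip":0.6,"slide":[0.02,0,0],"spin":0},{"grip":0.6,"slide":[0.02,0,0],"spin":0},{"grip":0.6,"slide":[0.02,0,0],"spin":0},{"grip":0.6,"slide":[0.02,0,0],"spin":0},{"grip":0.6,"slide":[0.02,0,0],"spin":0},{"grip":0.6,"slide":[0,0,0],"spin":0}]}}

```text
time: 11.65
tool_pos: [0.5489, -0.147, 0.0929]
ee_rot: [3.138, 0.004, -0.043]
wrist_force: [-2.5, -6.1, -2.1]
width: 0.0189
finger_force: 3.1
```

```bash
python3 st.py
```

```text
[ 0.01697966 -0.17117947] bar -0.1746059956845795 [-2.48825562 -6.13497404 -2.10118493] 3.0913766473531723 0.0929454073490506
```

Request:
{"name": "arm_command", "arguments": {"plan": [{"grip":0.6,"slide":[0.02,0,0],"spin":0},{"grip":0.6,"slide":[0.02,0,0],"spin":0},{"grip":0.6,"slide":[0.014,0,0],"spin":0},{"grip":0.6,"slide":[0.01,0,0],"spin":0},{"grip":0.6,"slide":[0,0,0],"spin":0}]}}

```text
time: 12.28
tool_pos: [0.5796, -0.1479, 0.0925]
ee_rot: [3.139, 0.007, -0.043]
wrist_force: [-4.5, -4.7, -0.3]
width: 0.019
finger_force: 3.6
```

```bash
python3 st.py
```

```text
[ 0.0476729  -0.17085541] bar -0.1743396720409933 [-4.49460667 -4.66357951 -0.26512748] 3.6049094796180725 0.09247604705790037
```

Request:
{"name": "arm_command", "arguments": {"plan": [{"grip":0.6,"slide":[0.008,0,0],"spin":0},{"grip":0.6,"slide":[0,0,0],"spin":0},{"grip":0.6,"slide":[0,0,0],"spin":0}]}}

```text
time: 12.65
tool_pos: [0.5818, -0.148, 0.0924]
ee_rot: [3.139, 0.011, -0.043]
wrist_force: [-9.4, -4.6, 1.0]
width: 0.0188
finger_force: 6.8
```

```bash
python3 st.py; python3 - <<'E'
from bench import snapshot
import cv2, numpy as np
t=snapshot("top")[:,:,::-1]; s=snapshot("scene")[:,:,::-1]
a=cv2.resize(t[155:255,265:345],None,fx=5,fy=5,interpolation=cv2.INTER_CUBIC)
b=cv2.resize(s[205:285,225:305],None,fx=5,fy=5,interpolation=cv2.INTER_CUBIC)
b=cv2.copyMakeBorder(b,0,100,0,0,cv2.BORDER_CONSTANT)
cv2.imwrite("pics/both2.png",np.hstack([a,b]))
E
```

```text
[ 0.04992455 -0.17086224] bar -0.17426173297437786 [-9.43423458 -4.63236325  1.0038905 ] 6.827954202890396 0.09241637121175855
```

View pics/both2.png

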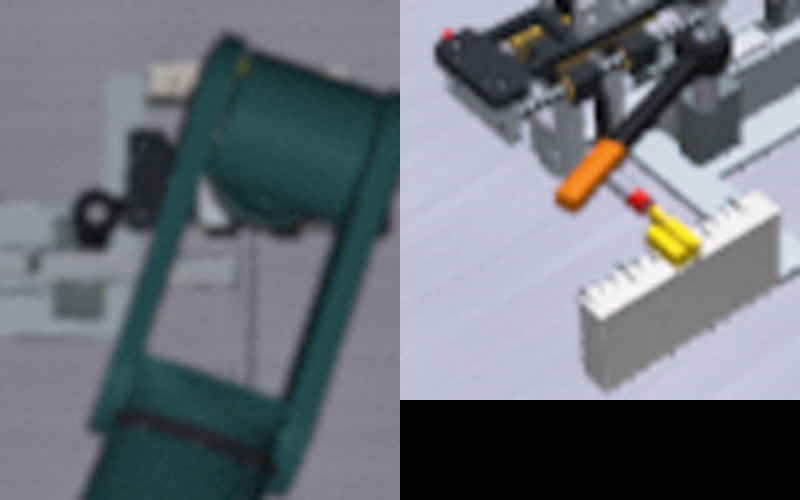

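The lever is closed, with its orange end at (575,195) in the scene crop. The bar end (638,200) lines up with the pointer at (655,211). I check the lever angle numerically before handing in.

```bash
python3 - <<'E'
from h import *
P=np.load("P.npy")
tip=lambda q:w(P,(.034+.17*np.sin(q-.5),-.065-.17*np.cos(q-.5),.109))
for q in(.7,.75,.8,.85):
    u=proj("scene",tip(q)); print(q,(u-[225,205])*5+[400,0])
E
```

```text
0.7 [528.83161873 189.62335949]
0.75 [539.27877106 195.24688673]
0.8 [550.22545833 200.50803273]
0.85 [561.64181211 205.38731735]
```

```bash
python3 -c "
from bench import ticket; print(ticket.close_job())"
```

```text
the job is handed in; nothing more can be done
None
```

The job is handed in: I pressed the pedal to its stop and let it up, the fingers are still holding the leg within about 2–3 mm of the yellow pointer, and the cam lever is closed on its stop (about 0.85 rad). No verdict came back.

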